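# Eject the round sharpening stone from its holder

## Robot

A 6-joint arm with a two-finger parallel gripper is mounted at the origin on the work surface. World frame = base frame: x ahead of the robot, y to its left, z up, the work surface at z = 0. Lengths are in mm, angles in rad, forces in N, time in s.
With the tool pointing down it reaches from about 275 to 1000 mm from the base axis. Payload 8.4 kg.
Tool frame: the origin (TCP) lies midway between the tips of the shut fingers; the grasp point (between the pads) lies 19 mm behind it; z points along the fingers, y is the line along which they close (so a half turn about z gives the same grasp; the last joint's range is limited). The gripper opens to 85 mm and grips with 20 to 120 N. Pads are 22 mm wide; open, the fingers measure 114 mm over their backs; the gripper's body (76 mm by 85 mm) begins 54 mm behind the grasp point. The pads swing forward as they close: fully open they stand 13 mm farther back than shut.
Start: joints at [1.339, 0.353, 1.633, -0, 1.155, -0.002], TCP at [142.363, 608.573, 231.281] pointing down, gripper open.
Joint ranges: [-2.63, 2.63], [-0.92, 2.1], [0.06, 2.66], [-1.3, 4.44], [0, 2.69], [-3.02, 3.02]. Speed limits (rad/s): [2.22, 2.22, 2.79, 3.14, 3.14, 3.14].

## Interface

Orientations are given as [roll, pitch, yaw] about the fixed x, y, z axes, in that order (R = Rz(yaw) Ry(pitch) Rx(roll)).
In Python, from rig import telemetry, optics, r gives the robot as it stands.
- The arm moves only by the tool play_rows, never from a script. Its arguments are lists of equal length, an entry for each row: "dp": the shift along the tool's x, y, z in units of 40 mm (1.0 is 40 mm), a list of three; "rot": the turn, a rotation vector about the tool's x, y, z in units of 6 degrees (1.0 is 6 degrees), a list of three. In form: {"dp": [[tx, ty, tz], ...], "rot": [[ax, ay, az], ...]}. A call has 1 to 5 rows; each row is the pose to reach, as a shift and turn from the pose commanded when the call began, along the tool's axes at that moment; what a row does not reach only later rows make up. A row lasts 1/12 s, in which the tool goes at most 41.7 mm and 7.16 degrees, less where a joint would pass 70% of its speed; a pose out of reach is approached as far as the arm can. A call with a gripper value outside its range is refused whole. "fingers" is the opening, from 0 (shut) to 1 (fully open), set as the call begins (left out, the last holds). The fingers move at their own pace and stop on an object; "grip_force" is the grip in N (left out, the last holds). Time passes only in rows, so rows that repeat a pose let the fingers close. It gives the time, the measured TCP pose, the force, the opening and the grip force at its end, in the units of the state.
- telemetry.sense(): the state, without advancing time (a new reading comes with each control period).
- optics.grab_frame(name): name is "scene" or "top"; returns a dict with "color" (480x640x3 uint8, red, green, blue), "mtx" (3x3 intrinsics, pixels), "R" (3x3) and "t" (3): a world point X has camera coordinates R X + t. Camera axes: x right, y down, z forward; pixel columns grow to the right and rows downward; lengths in mm; the calibration is good to about 2 mm. A picture is of the moment at which its call begins. There is no depth.
- r.sign_off(): hands the job in; it is judged then, once.
The state is a dict: "clock": time; "qpos": joint angles; "qvel": joint speeds; "joint_efforts": joint torques, N m; "eef_pos": TCP position; "tcp_rot": TCP orientation; "contact_force": force on the tool from outside, world axes, zero at the start; "wrist_torque": the same for the moment, N m; "opening": opening from 0.0 (shut) to 1.0 (fully open); "grasp_force": force on a finger pad.
Only numpy, scipy, OpenCV 4.12 (cv2) and the standard library are available. Lean on these libraries where they do the work, as an engineer would, in place of code of your own. Each camera call takes 0.05 s, during which the arm holds its last target. There are 200 camera calls.

## Task

The pruners need sharpening. Of the two spring ejector holders on the bench, press the slide of the one with the round stone all the way in by its thumb plate, steadily, so that the stone is pushed out and lies flat in that holder's catch tray, then let the slide spring back home. Do not touch the round stone itself, and leave the square stone where it is in its holder.

Things in the scene. Friction and masses are not known exactly. Their poses are not given: they have to be found in the camera images.
- round_holder: Fixed aluminium holder of the round stone. Origin on the bench under the stone's starting place, x = ejection, z up. Along x, mm: upright thumb plate, rear face -131 with nothing behind it (slide home); rod; housing -55 to 24, 96 wide, 35 high, stone floor 12 up; open catch tray 24 to 114, 68 wide inside, floor 4 up, rim 18 up. Its twin holds the square stone.
- round_slide (a joint): Travel (m) of that holder's ejector slide along the holder's +x: 0 home, 0.060 at the stop; past 0.052 is all the way in. Its thumb plate is 40 mm wide (y), 6 thick, 8 to 50 mm above the bench, on a rod 20 mm up; push it from behind with shut fingers. Spring 3 N at home, 6.6 N at the stop; it returns when let go. The stone drops into the tray near 0.048.
- round_stone: Round red-brown sharpening stone, a flat disc 44 mm across, 14 mm thick, about 50 g, lying flat in round_holder under two side lips at the start. Origin at the centre of its underside, z up.
- square_stone: Square red-brown sharpening stone, 44 x 44 x 14 mm, lying in the other holder, which is to be left alone. Origin at the centre of its underside.
Not all that is in view belongs to the job. What is shaped like the round_stone but grey, pink or purple is not meant.

How it is judged:
By the outcome, as a careful person would: the job done as asked, in the order asked, and still so for the second after the job is handed in, with the robot touching nothing.
It also fails if it takes over 32 s, if anything falls off the work surface, if the arm or the gripper's body presses on something with over 40 N, if the wrist force passes 120 N, or if a joint passes its speed limit or range.

## Working session

There is one attempt and no reset: what is moved stays moved. The work goes in short steps, Python scripts to look and compute and a tool call to move; the robot and the scene stay as the last step left them, time stands still between calls to the robot, and variables do not carry over. Pictures are saved under pics/ and viewed, at most 10 in all, crops included, and the job is handed in when it is done.

Besides the shell and the picture viewer there is one more tool, called after "Emit:" in YAML: its name, and indented under it one key for each argument. play_rows: Moves the arm, as the interface text tells. Its arguments: {"type":"object","properties":{"dp":{"type":"array"},"rot":{"type":"array"},"fingers":{"type":"number"},"grip_force":{"type":"number"}},"required":["dp","rot"]}

```bash
mkdir -p pics
python3 - <<'E'
from rig import telemetry, optics, r
import cv2,numpy as np
for n in("top","scene"):
    f=optics.grab_frame(n); cv2.imwrite(f"pics/{n}0.png",f["color"][...,::-1]); np.savez(f"{n}0.npz",**f)
    print(n,f["mtx"].round(1).tolist(),f["R"].round(3).tolist(),f["t"].round(1).tolist())
s=telemetry.sense();print({k:np.round(v,3).tolist() for k,v in s.items()})
E
```

```text
top [[470.7, 0.0, 318.3], [0.0, 470.7, 241.6], [0.0, 0.0, 1.0]] [[0.026, -0.999, -0.02], [-0.991, -0.024, -0.129], [0.128, 0.023, -0.992]] [-43.0, 605.6, 860.1]
scene [[572.5, 0.0, 313.9], [0.0, 572.5, 241.0], [0.0, 0.0, 1.0]] [[0.016, 1.0, -0.001], [0.848, -0.015, -0.53], [-0.529, 0.008, -0.848]] [13.1, -499.8, 1252.8]
{'clock': 0.1, 'qpos': [1.339, 0.354, 1.634, -0.0, 1.155, -0.002], 'qvel': [-0.001, -0.002, -0.002, -0.001, 0.0, 0.0], 'joint_efforts': [-0.001, -60.637, -34.282, -0.0, 0.004, -0.0], 'eef_pos': [142.247, 608.165, 230.622], 'tcp_rot': [-3.14, -0.0, 2.912], 'contact_force': [0.12, -0.399, 0.36], 'wrist_torque': [-0.043, 0.005, 0.074], 'grasp_force': 0.0, 'opening': 1.0}
```

View pics/top0.png

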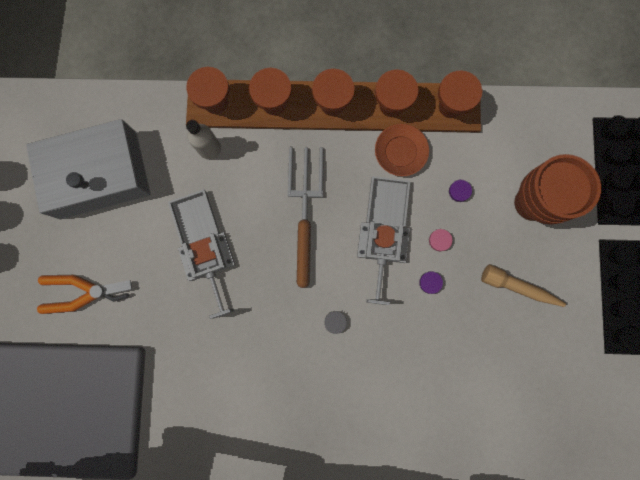

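View pics/scene0.png

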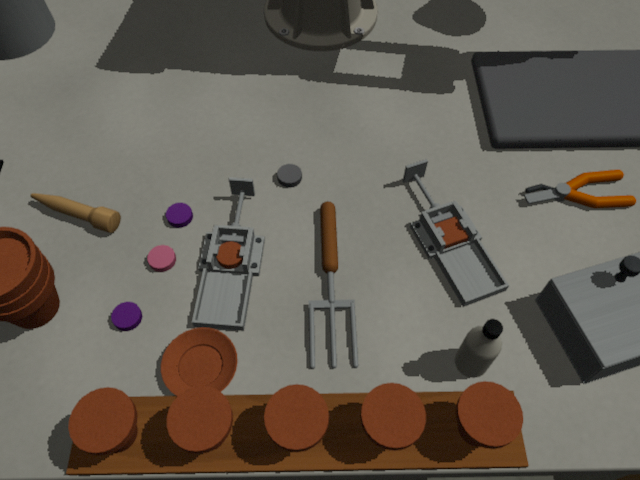

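Top view: two red-brown stones in holders. The one at (203,250) looks square and the one at (385,237) looks round. In the scene view they are at (452,231) and (230,254). The loose discs (grey, pink, purple) are not meant. I'll confirm in an enlarged crop.

Run:
```python
import cv2,numpy as np
t=cv2.imread("pics/top0.png");s=cv2.imread("pics/scene0.png")
a=cv2.resize(t[170:315,340:430],None,fx=4,fy=4,interpolation=cv2.INTER_CUBIC)
b=cv2.resize(s[170:335,180:280],None,fx=3.5,fy=3.5,interpolation=cv2.INTER_CUBIC)
h=580;o=np.zeros((h,a.shape[1]+b.shape[1],3),np.uint8);o[:a.shape[0],:a.shape[1]]=a;o[:b.shape[0],a.shape[1]:]=b
print(o.shape);cv2.imwrite("pics/crop1.png",cv2.convertScaleAbs(o,alpha=1.4))
```

```text
(580, 710, 3)
```

View pics/crop1.png

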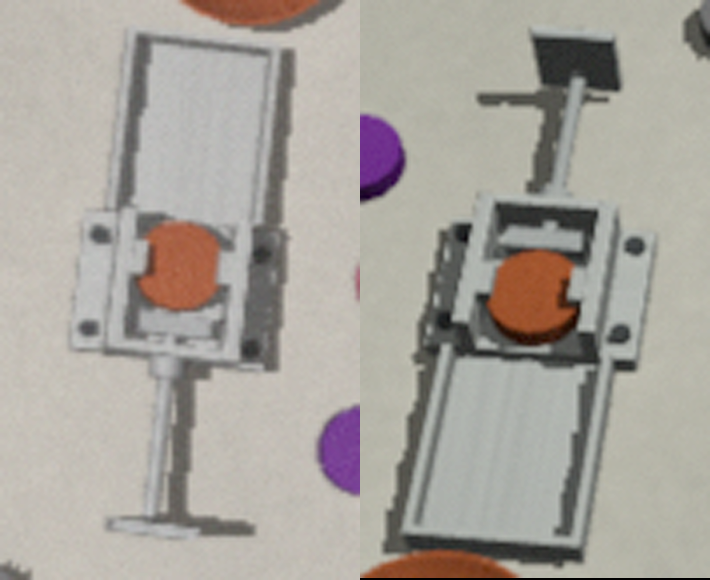

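Both crops show the holder at top (385,237) / scene (230,254) carrying the disc: it is the round stone in its holder. Thumb plate top edge runs from about top (367,300) to (390,303), with ejection towards the tray. Next I'll fit the holder pose from the plate corners, tray end and stone.

```bash
cat > fit.py <<'E'
import numpy as np
from scipy.optimize import least_squares
T,S=[dict(np.load(f"{n}0.npz")) for n in("top","scene")]
def proj(f,X):
    c=np.asarray(X)@f["R"].T+f["t"]; p=c@f["mtx"].T; return p[:,:2]/p[:,2:]
def w(h,P):
    c,s=np.cos(h[2]),np.sin(h[2]); P=np.asarray(P,float); return np.c_[h[0]+c*P[:,0]-s*P[:,1],h[1]+s*P[:,0]+c*P[:,1],P[:,2]]
tp=np.array([[107,522],[199,536],[127,32],[294,48]])/4+[340,170]
tm=[[-131,20,50],[-131,-20,50],[117,37,18],[117,-37,18]]
sp=(np.array([[530,28],[615,36],[621,90],[540,80],[403,535],[582,547]])-[360,0])/3.5+[180,170]
sm=[[-128,-20,50],[-128,20,50],[-125,20,8],[-125,-20,8],[117,-37,18],[117,37,18]]
E
python3 - <<'E'
from fit import *
for nm,fs in(("both",(1,1)),("top",(1,0)),("scene",(0,1))):
    f=lambda h:np.r_[fs[0]*(proj(T,w(h,tm))-tp).ravel(),fs[1]*(proj(S,w(h,sm))-sp).ravel()]
    o=least_squares(f,[500,-100,0],loss="soft_l1"); h=o.x
    print(nm,h.round(3),"res",f(h).round(1).tolist())
    print(" stone px",proj(T,w(h,[[0,0,26]])),proj(S,w(h,[[0,0,26]])),"plate",w(h,[[-131,0,0]]),"mm/px",)
for f in(T,S):print(-f["R"].T@f["t"])
E
```

```text
both [ 624.243 -155.372   75.295] res [0.7, 0.7, -0.7, 0.0, 0.4, -2.7, -4.1, -2.2, 0.1, 0.0, -0.2, -0.6, 0.1, 0.6, 0.1, 1.8, 0.3, -1.6, -1.2, -1.0]
 stone px [[384.62403697 234.92520546]] [[229.71891973 252.56391291]] plate [[ 493.94501986 -141.82471562    0.        ]] mm/px
top [ 6.22765e+02 -1.58153e+02 -1.27000e-01] res [0.6, 1.1, -0.9, 0.9, 3.2, -2.2, -1.4, -0.8, 0.0, -0.0, -0.0, -0.0, 0.0, 0.0, 0.0, 0.0, -0.0, -0.0, -0.0, -0.0]
 stone px [[386.05951485 235.71466034]] [[228.00525027 251.78257218]] plate [[ 492.81839295 -141.57679547    0.        ]] mm/px
scene [ 625.034 -154.914   31.316] res [0.0, 0.0, -0.0, -0.0, -0.0, -0.0, -0.0, -0.0, 0.0, 0.4, -0.3, -0.3, 0.1, 0.9, 0.0, 2.2, 0.8, -1.0, -0.6, -0.6]
 stone px [[384.38989897 234.51477817]] [[229.9802816  252.99282409]] plate [[ 494.68533021 -141.86963014    0.        ]] mm/px
[491.3965712  -48.22060087 929.77487354]
[1086.99758138  -29.81564281  798.08942041]
```

The fit gives the holder origin at about (624,-155), yaw about -0.105, and plate rear centre at about (494,-142). That agrees with the stone pixels (385,236)/(230,253) and is within reach. I'll shut the fingers and travel high to 40 mm behind the plate.

Emit:
play_rows:
  dp:
    - [-0.58, -0.82, 0]
    - [-1.15, -1.63, 0]
    - [-1.73, -2.45, 0]
    - [-2.3, -3.27, 0]
    - [-2.88, -4.08, 0]
  rot:
    - [0, 0, -0.3]
    - [0, 0, -0.6]
    - [0, 0, -0.9]
    - [0, 0, -1.19]
    - [0, 0, -1.19]
  fingers: 0

```text
clock: 0.52
eef_pos: [217.4, 421.4, 230.8]
tcp_rot: [-3.141, -0.0, 3.039]
contact_force: [1.5, -0.0, 0.1]
opening: 0.3
grasp_force: 0.0
```

Emit:
play_rows:
  dp:
    - [-0.47, -0.88, 0]
    - [-0.94, -1.77, 0]
    - [-1.41, -2.66, 0]
    - [-1.88, -3.54, 0]
    - [-2.35, -4.43, 0]
  rot:
    - [0, 0, 0]
    - [0, 0, 0]
    - [0, 0, 0]
    - [0, 0, 0]
    - [0, 0, 0]

```text
clock: 0.93
eef_pos: [292.2, 235.5, 231.2]
tcp_rot: [-3.142, 0.0, 3.037]
contact_force: [-0.2, -0.2, 0.7]
opening: 0.001
grasp_force: 0.0
```

Emit:
play_rows:
  dp:
    - [-0.47, -0.88, 0]
    - [-0.94, -1.77, 0]
    - [-1.41, -2.66, 0]
    - [-1.88, -3.54, 0]
    - [-2.35, -4.43, 0]
  rot:
    - [0, 0, 0]
    - [0, 0, 0]
    - [0, 0, 0]
    - [0, 0, 0]
    - [0, 0, 0]

```text
clock: 1.35
eef_pos: [367.2, 49.3, 231.4]
tcp_rot: [3.141, 0.001, 3.037]
contact_force: [1.4, 1.0, -0.7]
opening: -0.003
grasp_force: 0.0
```

Emit:
play_rows:
  dp:
    - [-0.47, -0.88, 0]
    - [-0.94, -1.77, 0]
    - [-1.41, -2.66, 0]
    - [-1.88, -3.54, 0]
    - [-2.35, -4.43, 0]
  rot:
    - [0, 0, 0]
    - [0, 0, 0]
    - [0, 0, 0]
    - [0, 0, 0]
    - [0, 0, 0]

```text
clock: 1.77
eef_pos: [442.0, -137.0, 231.1]
tcp_rot: [3.141, -0.0, 3.036]
contact_force: [1.2, 1.1, 0.5]
opening: 0.002
grasp_force: 0.0
```

Emit:
play_rows:
  dp:
    - [0, 0, 0.9]
    - [0, 0, 1.8]
    - [0, 0, 2.7]
    - [0, 0, 3.5]
    - [0, 0, 4.0]
  rot:
    - [0, 0, 0]
    - [0, 0, 0]
    - [0, 0, 0]
    - [0, 0, 0]
    - [0, 0, 0]

```text
clock: 2.18
eef_pos: [440.1, -134.5, 68.3]
tcp_rot: [3.141, -0.004, 3.036]
contact_force: [-0.4, 0.1, 0.3]
opening: 0.003
grasp_force: 0.0
```

Run:
```python
from rig import telemetry, optics, r
import cv2,numpy as np
from fit import *
fs=[optics.grab_frame(n) for n in("top","scene")]
p=telemetry.sense()["eef_pos"];print(np.round(p,1),[proj(f,[p]).round(1).tolist() for f in fs])
a=cv2.resize(fs[0]["color"][170:320,330:430],None,fx=3.8,fy=3.8);b=cv2.resize(fs[1]["color"][120:300,180:280],None,fx=3.2,fy=3.2)
o=np.zeros((580,700,3),np.uint8);o[:a.shape[0],:a.shape[1]]=a;o[:b.shape[0],a.shape[1]:a.shape[1]+b.shape[1]]=b
cv2.imwrite("pics/c2.png",cv2.convertScaleAbs(o[...,::-1],alpha=1.4))
```

```text
[ 439.3 -134.1   68.3] [[[374.7, 333.2]], [[246.0, 144.9]]]
```

View pics/c2.png

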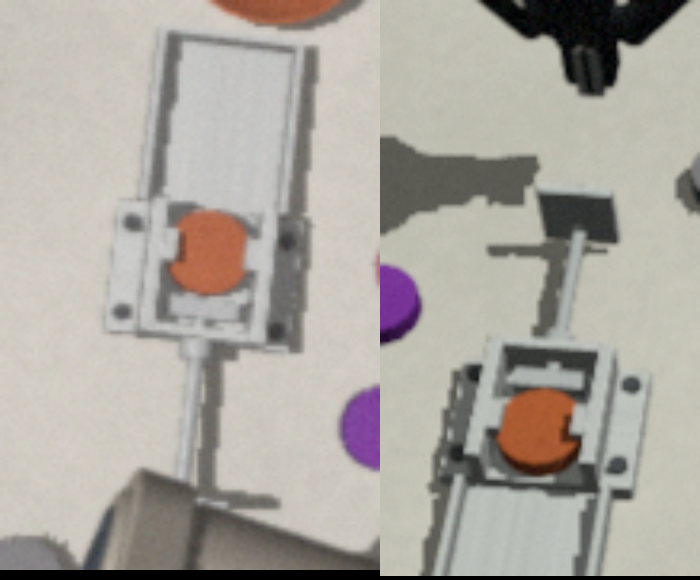

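The crop shows the fingertips at scene (246,147), clear behind the plate, whose top edge is at about scene (230,180). I'll descend to z of about 18.

Emit:
play_rows:
  dp:
    - [0, 0, 0.4]
    - [0, 0, 0.8]
    - [0, 0, 1.15]
    - [0, 0, 1.25]
    - [0, 0, 1.25]
  rot:
    - [0, 0, 0]
    - [0, 0, 0]
    - [0, 0, 0]
    - [0, 0, 0]
    - [0, 0, 0]

```text
clock: 2.7
eef_pos: [442.1, -134.8, 21.6]
tcp_rot: [3.141, -0.0, 3.036]
contact_force: [-0.3, -0.9, -0.9]
opening: 0.001
grasp_force: 0.0
```

Emit:
play_rows:
  dp:
    - [-0.2, 0, 0]
    - [-0.4, 0, 0]
    - [-0.55, -0.02, 0]
    - [-0.65, -0.03, 0]
    - [-0.75, -0.04, 0]
  rot:
    - [0, 0, 0]
    - [0, 0, 0]
    - [0, 0, 0]
    - [0, 0, 0]
    - [0, 0, 0]

```text
clock: 3.12
eef_pos: [472.8, -139.8, 21.8]
tcp_rot: [-3.141, 0.001, 3.037]
contact_force: [0.8, -0.8, 0.7]
opening: 0.005
grasp_force: 0.0
```

Emit:
play_rows:
  dp:
    - [-0.07, 0, 0]
    - [-0.14, 0, 0]
    - [-0.21, 0, 0]
    - [-0.28, 0, 0]
    - [-0.35, 0, 0]
  rot:
    - [0, 0, 0]
    - [0, 0, 0]
    - [0, 0, 0]
    - [0, 0, 0]
    - [0, 0, 0]

```text
clock: 3.53
eef_pos: [484.9, -140.9, 21.1]
tcp_rot: [3.141, -0.002, 3.036]
contact_force: [-4.2, 0.1, 2.6]
opening: 0.001
grasp_force: 1.9
```

Emit:
play_rows:
  dp:
    - [-0.07, 0, 0]
    - [-0.14, 0, 0]
    - [-0.21, 0, 0]
    - [-0.28, 0, 0]
    - [-0.35, 0, 0]
  rot:
    - [0, 0, 0]
    - [0, 0, 0]
    - [0, 0, 0]
    - [0, 0, 0]
    - [0, 0, 0]

```text
clock: 3.95
eef_pos: [499.3, -142.4, 21.1]
tcp_rot: [3.141, -0.001, 3.036]
contact_force: [-4.1, 1.0, 1.5]
opening: 0.002
grasp_force: 2.4
```

Contact at about x=483, as predicted. I'll keep pressing steadily.

Emit:
play_rows:
  dp:
    - [-0.07, 0, 0]
    - [-0.14, 0, 0]
    - [-0.21, 0, 0]
    - [-0.28, 0, 0]
    - [-0.35, 0, 0]
  rot:
    - [0, 0, 0]
    - [0, 0, 0]
    - [0, 0, 0]
    - [0, 0, 0]
    - [0, 0, 0]

```text
clock: 4.37
eef_pos: [513.2, -143.9, 21.1]
tcp_rot: [3.141, -0.001, 3.036]
contact_force: [-6.0, 1.0, 2.9]
opening: 0.001
grasp_force: 2.9
```

Emit:
play_rows:
  dp:
    - [-0.07, 0, 0]
    - [-0.14, 0, 0]
    - [-0.21, 0, 0]
    - [-0.28, 0, 0]
    - [-0.35, 0, 0]
  rot:
    - [0, 0, 0]
    - [0, 0, 0]
    - [0, 0, 0]
    - [0, 0, 0]
    - [0, 0, 0]

```text
clock: 4.78
eef_pos: [527.0, -145.3, 21.1]
tcp_rot: [3.141, -0.001, 3.036]
contact_force: [-6.3, -0.0, 3.7]
opening: 0.001
grasp_force: 3.2
```

```bash
cat > look.py <<'E'
from rig import telemetry, optics
import cv2,numpy as np,sys
fs=[optics.grab_frame(n) for n in("top","scene")]
s=telemetry.sense();print(np.round(s["eef_pos"],1),np.round(s["contact_force"],1))
a=cv2.resize(fs[0]["color"][170:320,330:430],None,fx=3.8,fy=3.8);b=cv2.resize(fs[1]["color"][160:340,180:280],None,fx=3.2,fy=3.2)
o=np.zeros((580,700,3),np.uint8);o[:a.shape[0],:a.shape[1]]=a;o[:b.shape[0],a.shape[1]:a.shape[1]+b.shape[1]]=b
cv2.imwrite(sys.argv[1],cv2.convertScaleAbs(o[...,::-1],alpha=1.4))
E
python3 look.py pics/c3.png
```

```text
[ 527.4 -145.3   21.1] [-5.2  1.7  3. ]
```

View pics/c3.png

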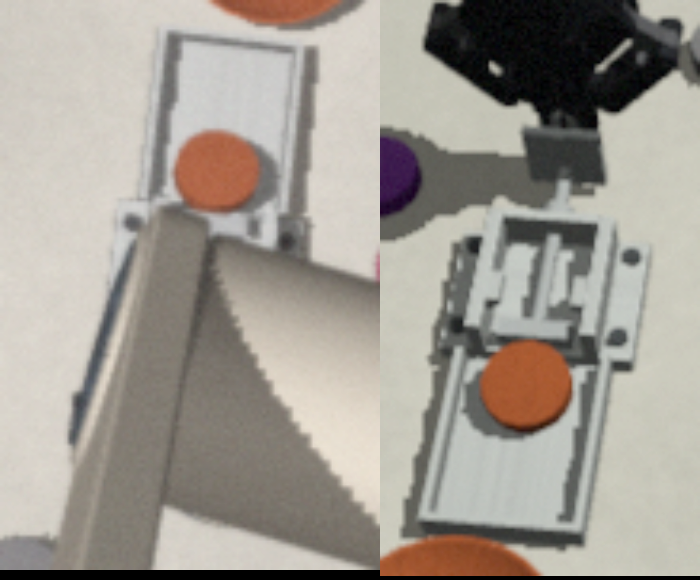

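The stone is at scene (344→) crop (526,385), nearly out. Slide travel is about 44 mm, so I need about 12 mm more.

Emit:
play_rows:
  dp:
    - [-0.07, 0, 0]
    - [-0.14, 0, 0]
    - [-0.21, 0, 0]
    - [-0.28, 0, 0]
    - [-0.31, 0, 0]
  rot:
    - [0, 0, 0]
    - [0, 0, 0]
    - [0, 0, 0]
    - [0, 0, 0]
    - [0, 0, 0]

```text
clock: 5.3
eef_pos: [539.2, -146.5, 21.1]
tcp_rot: [3.141, -0.002, 3.036]
contact_force: [-6.8, 0.8, 4.8]
opening: -0.004
grasp_force: 3.7
```

```bash
python3 look.py pics/c4.png
```

```text
[ 539.3 -146.6   21.1] [-5.8  1.   2.9]
```

View pics/c4.png

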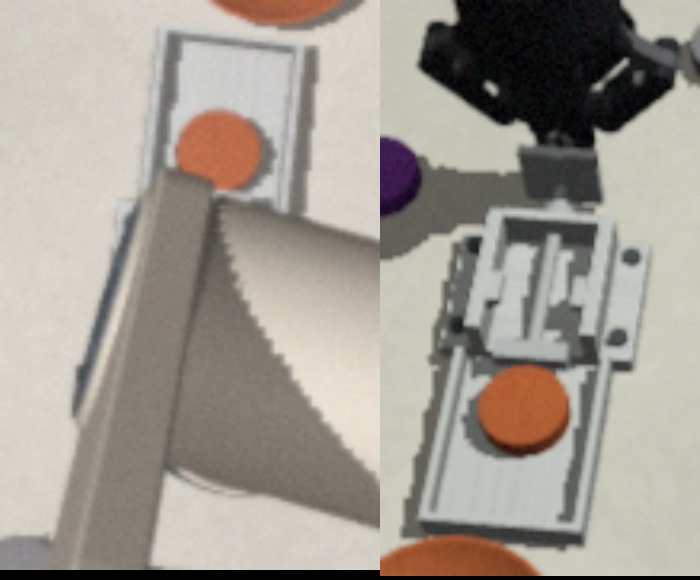

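The stone, at crop (523,409), has moved further into the tray. I'll ease on to feel the stop.

Emit:
play_rows:
  dp:
    - [-0.03, 0, 0]
    - [-0.06, 0, 0]
    - [-0.08, 0, 0]
    - [-0.1, 0, 0]
    - [-0.1, 0, 0]
  rot:
    - [0, 0, 0]
    - [0, 0, 0]
    - [0, 0, 0]
    - [0, 0, 0]
    - [0, 0, 0]

```text
clock: 5.82
eef_pos: [542.4, -146.9, 21.1]
tcp_rot: [3.141, -0.003, 3.037]
contact_force: [-7.9, 1.3, 5.7]
opening: 0.002
grasp_force: 4.5
```

```bash
python3 look.py pics/c5.png
```

```text
[ 542.3 -146.9   21.1] [-9.   1.7  5.9]
```

View pics/c5.png

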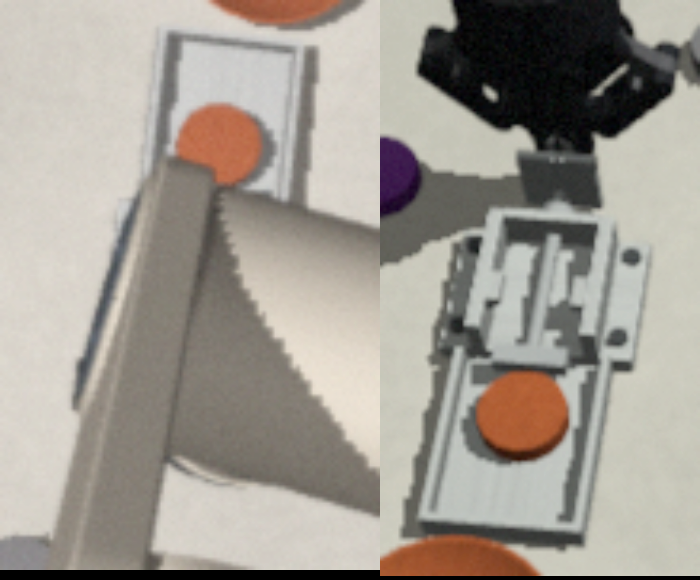

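The force has risen above spring level at x of about 542, which is the stop (travel ≈59–60). Now I'll let the slide back steadily, then withdraw.

Emit:
play_rows:
  dp:
    - [0.12, 0, 0]
    - [0.24, 0, 0]
    - [0.36, 0, 0]
    - [0.48, 0, 0]
    - [0.6, 0, 0]
  rot:
    - [0, 0, 0]
    - [0, 0, 0]
    - [0, 0, 0]
    - [0, 0, 0]
    - [0, 0, 0]

```text
clock: 6.33
eef_pos: [519.4, -144.5, 21.1]
tcp_rot: [3.141, -0.001, 3.036]
contact_force: [-5.3, 1.6, 1.0]
opening: -0.001
grasp_force: 2.3
```

Emit:
play_rows:
  dp:
    - [0.12, 0, 0]
    - [0.24, 0, 0]
    - [0.36, 0, 0]
    - [0.48, 0, 0]
    - [0.6, 0, 0]
  rot:
    - [0, 0, 0]
    - [0, 0, 0]
    - [0, 0, 0]
    - [0, 0, 0]
    - [0, 0, 0]

```text
clock: 6.75
eef_pos: [495.5, -142.1, 21.2]
tcp_rot: [3.142, 0.0, 3.036]
contact_force: [-2.9, 2.0, -1.4]
opening: 0.0
grasp_force: 1.6
```

Emit:
play_rows:
  dp:
    - [0.15, 0, 0]
    - [0.35, 0, 0]
    - [0.6, 0, 0]
    - [1.0, 0, 0]
    - [1.4, 0, 0]
  rot:
    - [0, 0, 0]
    - [0, 0, 0]
    - [0, 0, 0]
    - [0, 0, 0]
    - [0, 0, 0]

```text
clock: 7.17
eef_pos: [440.6, -136.6, 21.8]
tcp_rot: [-3.141, 0.003, 3.037]
contact_force: [1.0, 0.8, -0.1]
opening: 0.003
grasp_force: 0.0
```

Emit:
play_rows:
  dp:
    - [0, 0, -0.6]
    - [0, 0, -1.4]
    - [0, 0, -2.2]
    - [0, 0, -3.0]
    - [0, 0, -3.5]
  rot:
    - [0, 0, 0]
    - [0, 0, 0]
    - [0, 0, 0]
    - [0, 0, 0]
    - [0, 0, 0]

```text
clock: 7.58
eef_pos: [441.6, -136.9, 164.7]
tcp_rot: [-3.14, 0.005, 3.036]
contact_force: [0.6, -0.5, -0.3]
opening: -0.002
grasp_force: 0.0
```

Emit:
play_rows:
  dp:
    - [0.3, 0.7, 0]
    - [0.6, 1.4, 0]
    - [0.9, 2.1, 0]
    - [1.2, 2.8, 0]
    - [1.5, 3.5, 0]
  rot:
    - [0, 0, 0]
    - [0, 0, 0]
    - [0, 0, 0]
    - [0, 0, 0]
    - [0, 0, 0]

```text
clock: 8.0
eef_pos: [395.2, 10.2, 161.8]
tcp_rot: [3.141, 0.003, 3.036]
contact_force: [1.1, 0.0, 0.0]
opening: -0.003
grasp_force: 0.0
```

```bash
python3 look.py pics/c6.png
```

```text
[394.2  11.9 161.6] [-0.2  0.4 -0.3]
```

View pics/c6.png

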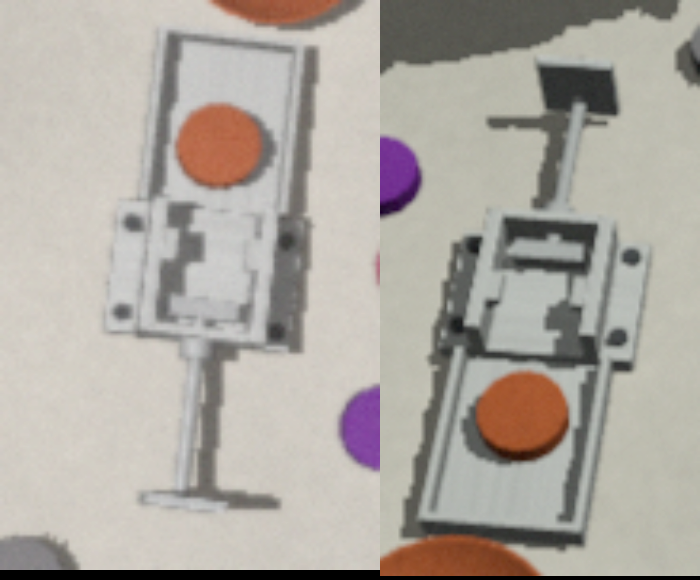

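The slide is home and the stone is in the tray at crop (219,145)/(522,415). I'll check flatness by triangulating its height and fitting the outline.

Run:
```python
from rig import telemetry, optics
import cv2
from fit import *
h=[624.2,-155.4,-0.105]
def blob(f,c,rad):
    m=cv2.inRange(cv2.cvtColor(f["color"],cv2.COLOR_RGB2HSV),(0,110,60),(15,255,255))
    n,l,st,ce=cv2.connectedComponentsWithStats(m); i=min(range(1,n),key=lambda k:np.hypot(*(ce[k]-c)) if st[k,4]>60 else 1e9)
    k,_=cv2.findContours((l==i).astype(np.uint8),0,1); return ce[i],st[i],cv2.fitEllipse(k[0])
fs=[optics.grab_frame(n) for n in("top","scene")]
obs=[blob(fs[0],[387.6,208],0),blob(fs[1],[224.4,290],0)]
# predicted outline for flat disc, top z=18, over holder x
a=np.linspace(0,2*np.pi,120)
def sil(f,x,y,z,tilt=0):
    P=np.vstack([np.c_[x+22*np.cos(a)*np.cos(tilt)+dz*np.sin(tilt),y+22*np.sin(a),z+dz*np.cos(tilt)-22*np.cos(a)*np.sin(tilt)] for dz in(0,14)])
    return proj(f,w(h,P)).astype(np.float32)
def bb(p): return np.r_[p.min(0),p.max(0)]
for o in obs: s=o[1];print("obs bbox",s[0]-.5,s[1]-.5,s[0]+s[2]-.5,s[1]+s[3]-.5,"ell",np.round(o[2][1],1))
ob=np.concatenate([[o[1][0]-.5,o[1][1]-.5,o[1][0]+o[1][2]-.5,o[1][1]+o[1][3]-.5] for o in obs])
for nm,t,z in(("flat",0,4),("tilt nose down",.2,8),("tilt",.1,6)):
    q=least_squares(lambda v:np.concatenate([bb(sil(f,v[0],v[1],v[2],t)) for f in fs])-ob,[50,0,z])
    print(nm,q.x.round(1),q.cost.round(2),q.fun.round(1))
old=[blob(T,[203,250],0),blob(fs[0],[203,250],0)];print("square stone moved px",old[1][0]-old[0][0])
```

```text
obs bbox 376.5 197.5 398.5 218.5 ell [20.1 21. ]
obs bbox 209.5 275.5 238.5 300.5 ell [24.2 28.6]
flat [50.  0.  4.] 27.08 [-1.4  2.1 -0.2  4.3  1.1 -5.   1.8 -0.5]
tilt nose down [50.  0.  8.] 24.49 [-1.2  1.   0.2  3.4  0.4 -5.7  1.5 -0.6]
tilt [50.  0.  6.] 25.88 [-1.3  1.5 -0.   3.9  0.8 -5.4  1.6 -0.5]
square stone moved px [0.05141081 0.04369919]
```

Run:
```python
from fit import *
h=[624.2,-155.4,-0.105]
a=np.linspace(0,2*np.pi,120)
def bb(f,x,y,z,t):
    P=np.vstack([np.c_[x+22*np.cos(a)*np.cos(t)+dz*np.sin(t),y+22*np.sin(a),z+dz*np.cos(t)-22*np.cos(a)*np.sin(t)] for dz in(0,14)])
    p=proj(f,w(h,P)); return np.r_[p.min(0),p.max(0)]
ob=np.array([376.5,197.5,398.5,218.5,209.5,275.5,238.5,300.5])
for t in(-.2,-.1,0,.1,.2,.3):
    q=least_squares(lambda v:np.concatenate([bb(f,*v,t) for f in(T,S)])-ob,[50,0,5])
    print(t,q.x.round(1),q.cost.round(2),q.fun.round(1))
```

```text
-0.2 [57.3 -0.8  6.2] 3.44 [-0.5 -0.6  0.6  0.9 -0.3 -1.5  0.4  1.6]
-0.1 [56.5 -0.9  5.7] 5.53 [-0.5 -0.8  0.7  1.1 -0.3 -1.9  0.5  2.1]
0 [55.8 -0.9  5.6] 7.39 [-0.5 -0.9  0.7  1.3 -0.4 -2.2  0.5  2.5]
0.1 [55.2 -0.9  5.5] 8.47 [-0.5 -1.   0.7  1.4 -0.4 -2.4  0.6  2.7]
0.2 [54.6 -0.9  5.6] 8.56 [-0.6 -0.9  0.7  1.4 -0.5 -2.4  0.6  2.7]
0.3 [54.  -0.9  5.8] 7.66 [-0.6 -0.8  0.7  1.2 -0.5 -2.3  0.6  2.6]
```

The stone's centre is at holder x of about 56, so its rear edge (34) is well clear of the housing edge (24) and its front edge (78) is clear of the tray end (114). Its underside is about 5 mm up, so it lies flat on the tray floor. The square stone has not moved and the robot is clear, so I'm handing in.

```bash
python3 -c "
from rig import r
print(r.sign_off())"
```

```text
the job is handed in; nothing more can be done
None
```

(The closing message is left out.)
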